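# Push the loaded vial tray home into the corner of the dock

## Robot

A 6-joint arm with a two-finger parallel gripper is mounted at the origin on the work surface. World frame = base frame: x ahead of the robot, y to its left, z up, the work surface at z = 0. Lengths are in mm, angles in rad, forces in N, time in s.
With the tool pointing down it reaches from about 300 to 775 mm from the base axis. Payload 14.6 kg.
Tool frame: the origin (TCP) lies on the centre line of the jaws, within the pads' length; the fingertips stand ahead of it and the grasp point (between the pads) is the TCP (manip.tip_reach is the z of the fingertips in the tool frame, in mm); z points along the fingers, y is the direction in which the jaws open and shut (so a half turn about z gives the same grasp; the last joint's range is limited). The gripper opens to 94 mm and grips with 3 to 60 N. Pads are 16 mm wide; open, the fingers measure 119 mm over their backs; the gripper's body (75 mm by 177 mm) begins 78 mm behind the grasp point.
Start: joints at [-1.203, 0.3, 1.521, -0, 1.321, -0.067], TCP at [231.668, -498.818, 224.446] pointing down, gripper open.
Joint ranges: [-3.03, 3.03], [-0.79, 2.21], [0.23, 2.52], [-1.04, 4.18], [0, 3.07], [-2.55, 2.55]. Speed limits (rad/s): [2.22, 2.22, 2.57, 3.14, 3.14, 3.14].

## Interface

Orientations are given as [roll, pitch, yaw] about the fixed x, y, z axes, in that order (R = Rz(yaw) Ry(pitch) Rx(roll)).
In Python, from cell import manip, camera, search_frame, masks_of, tip_of gives the robot as it stands.
- The arm moves only by the tool send_rows, never from a script. Its argument "plan" is a list of rows, each an object with "travel": the shift along the tool's x, y, z in mm, a list of three; "delta_rot": the turn, a rotation vector about the tool's x, y, z in degrees, a list of three; "fingers": the gripper's target within -1 to 1 (shut at 1, half-way at 0, fully open at -1). In form: [{"travel": [dx, dy, dz], "delta_rot": [wx, wy, wz], "fingers": fingers}, ...]. A call has 1 to 20 rows; each row shifts and turns the commanded pose from where the row before left it, along the tool's axes as they then stand; what a row does not reach is not made up. A row lasts 1/8 s, in which the tool goes at most 62.5 mm and 10.7 degrees, less where a joint would pass 70% of its speed; a pose out of reach is approached as far as the arm can. A call is refused whole if a number of a shift passes 62.5 or a number of a turn 10.7, either way. A call with a gripper value outside its range is refused whole. The fingers move at their own pace and stop on an object; "grip_force" is the grip in N (left out, the last holds). Time passes only in rows, so rows that do not move let the fingers close. It gives the time, the measured TCP pose, the force and the opening at its end, in the units of the state.
- manip.read_state(): the state, without advancing time (a new reading comes with each control period).
- camera(name): name is "scene" or "top" or "wrist"; returns a dict with "color" (420x560x3 uint8, red, green, blue), "z_map" (420x560 float32, mm along the optical axis (not along the pixel's ray), 0 where there is no reading), "fov_y" (degrees; the focal length in pixels is half the picture's height over the tangent of half this angle, whatever the lens; pixels are square), "cx", "cy" (the principal point, pixels), "world_from_camera" (4x4, takes a point from camera to world coordinates); the wrist camera has in their place "tool_from_camera" (4x4, takes a point from camera to tool coordinates, whose origin is the TCP and whose axes are the flange's). Camera axes: x right, y up, looking along -z (the intrinsics and any distortion apply to the point x, -y, -z); pixel columns grow to the right and rows downward; lengths in mm; the calibration is good to about 2 mm. A picture is of the moment at which its call begins: read the wrist's pose just before it.
- manip.sign_off(): hands the job in, once; it reports no verdict.
Trained networks look in the newest picture that a camera, given by its name, has taken for a name from the list of things; names that differ only in an ending like _2 or _b are one class to them, and where a whole thing is asked for, a point or a joint stands for the part that bears it (a point fixed in the world has none). Each returns a list of dicts, best first, with "confidence" (0 to 1); they miss things now and then, are a little off and sometimes report something else, mostly with a low value. They report only what shows in the picture. A call takes as long as a camera call. They do not tell look-alikes from the thing itself.
- search_frame(name, camera): "at" ([x, y, z] in mm, in the coordinates of the camera as it stood for that picture, good to about 4 mm: the middle of the surface that is visible of it).
- masks_of(name, camera): "region" (420x560 bool, what is visible of it).
- tip_of(name, camera): "at" ([x, y, z] in mm, in the coordinates of the camera as it stood for that picture, good to about 4 mm: a listed point, or the origin of a listed thing).
The state is a dict: "clock": time; "joints": joint angles; "qd": joint speeds; "effort": joint torques, N m; "eef_pos": TCP position; "eef_rot": TCP orientation; "wrist_force": force on the tool from outside, world axes, zero at the start; "moment": the same for the moment, N m; "finger_gap": finger opening in mm.
Only numpy, scipy, OpenCV 4.12 (cv2) and the standard library are available. Lean on these libraries where they do the work, as an engineer would, in place of code of your own. Each camera call takes 0.05 s, during which the arm holds its last target. There are 200 camera calls.

## Task

Two identical trays lie in front of you on the bench. Push the one filled with capped vials along the bench top into the corner of the L-shaped aluminium dock, until one long side lies flush against the long rail and one end lies flush against the short rail. Slide it only, never lift or tip it; leave the empty tray and everything else on the bench where it is, and finish with the hand clear.

Things in the scene. Friction and masses are not known exactly. Their poses are not given: they have to be found in the camera images.
- full_tray: the loaded tray, loose, about 0.35 to 0.6 kg: grey plastic block 86 mm (its x) by 128 mm (its y) by 30 mm high with 24 white-capped vials fixed in it, 11 mm above its top (41 mm in all). Origin: centre of the underside. It starts with its x within 12 degrees of the world's x, nearer the robot than the dock, and slides with a push of a few newtons. Too wide to grip.
- dock: the dock, fixed: an L of two aluminium rails 22 mm high, 12 mm thick. Origin: inner corner of the L at bench height, z up. Long rail: 480 mm from the corner along its -y, inner face in the plane x = 0. Short rail: 100 mm along its -x, inner face in the plane y = 0. Its x points away from the robot, within 9 degrees of the world's x. A sensor box 30 mm high stands behind the long rail.
- home (a point): a point of the dock at bench height, x = -43 mm, y = -64 mm in the dock's frame: where the centre of the loaded tray's underside lies when the tray is home, its x axis then along the dock's x (either way round).
- empty_tray: the empty tray, loose, 86 by 128 by 30 mm like the loaded one but with open black holes and no vials. Origin: centre of the underside. Stands beside the loaded tray, left or right. Leave it alone.
- vial_a: a single large glass vial with a metal cap, 23 mm across, 74 mm tall, standing loose to the right. Origin: centre of the underside. Leave it alone.
- vial_b: a second such vial, standing loose to the left, outside the short rail. Origin: centre of the underside. Leave it alone.
- solvent: amber solvent bottle, 86 mm across, 170 mm tall, standing at the right. Origin: centre of the underside. Leave it alone.
- cap_jar: small white jar with a black lid, 60 mm across, 65 mm tall, standing at the right. Origin: centre of the underside. Leave it alone.
- mouse: white computer mouse, 100 by 58 by 32 mm, at the left. Origin: centre of the underside. Leave it alone.
- driver: screwdriver 170 mm long with a blue handle, lying at the left. Origin: underside, about half-way along. Leave it alone.
There are look-alikes about, which are no part of the job. What is shaped like the full_tray but turquoise or yellow is not meant.

How it is judged (in metres and radians):
At the end, for the whole second after the job is handed in: The loaded tray lies flat and at rest in the corner of the dock: long side within 3 mm of the long rail, end within 3 mm of the short rail, square to within 0.03 rad; every other loose thing within 20 mm of where it was (x of full_tray in the frame of dock between -0.046 and -0.04 m and y of full_tray in the frame of dock between -0.067 and -0.061 m and angle between the x axis of full_tray and the x axis of dock, either way round below 0.03 rad and angle between full_tray's own z axis and vertical below 0.04 rad and height (world z) of full_tray below 0.005 m and linear speed of full_tray below 0.01 m/s and distance of each of empty_tray, vial_a, vial_b, solvent, cap_jar, mouse, driver from where it was at the start of the episode below 0.02 m); the robot touches nothing.
It fails at once if the loaded tray is lifted off the bench (10 mm) (height (world z) of full_tray above 0.01 m).
It fails at once if the loaded tray is tipped (angle between full_tray's own z axis and vertical above 0.15 rad).
It fails at once if the empty tray is pushed away (20 mm) (distance of empty_tray from where it was at the start of the episode above 0.02 m).
It fails at once if another bystander is pushed away (20 mm) (distance of any of vial_a, vial_b, solvent, cap_jar, mouse, driver from where it was at the start of the episode above 0.02 m).
It fails at once if a standing bystander is knocked over (angle between any of empty_tray, vial_a, vial_b, solvent, cap_jar's own z axis and vertical above 0.4 rad).
It also fails if it takes over 61 s, if anything falls off the work surface, if the arm or the gripper's body presses on something with over 40 N, if the wrist force passes 120 N, or if a joint passes its speed limit or range.

## Working session

There is one attempt and no reset: what is moved stays moved. The work goes in short steps, Python scripts to look and compute and a tool call to move; the robot and the scene stay as the last step left them, time stands still between calls to the robot, and variables do not carry over. Pictures are saved under pics/ and viewed, about 8 in all and at most 12, crops included, and the job is handed in when it is done.

Besides the shell and the picture viewer there is one more tool, called after "Emit:" by a JSON object that holds its "name" and its "arguments", one argument or row to a line. send_rows: Moves the arm, as the interface text tells. Its arguments: {"type":"object","properties":{"plan":{"type":"array"},"grip_force":{"type":"number"}},"required":["plan"]}

```bash
ls; mkdir -p pics; cat > h.py <<'E'
import numpy as np, cv2
from cell import manip, camera, search_frame, masks_of, tip_of
def f(c): return c["color"].shape[0]/2/np.tan(np.radians(c["fov_y"])/2)
def cloud(c):
    z=c["z_map"]; v,u=np.mgrid[:z.shape[0],:z.shape[1]]; F=f(c)
    P=np.stack([(u-c["cx"])*z/F,-(v-c["cy"])*z/F,-z],-1)
    T=c["world_from_camera"]; return P@T[:3,:3].T+T[:3,3]
def w(c,p): T=np.array(c["world_from_camera"]); return T[:3,:3]@np.array(p)+T[:3,3]
def save(c,n): cv2.imwrite(f"pics/{n}.png",c["color"][:,:,::-1])
E
python3 - <<'E'
from h import *
np.set_printoptions(precision=1,suppress=True)
print(manip.read_state(), manip.tip_reach)
for n in ("top","scene"):
    c=camera(n); save(c,n+"0"); print(n,{k:v for k,v in c.items() if k not in("color","z_map")})
    for t in ("full_tray","empty_tray","dock","home","vial_a","solvent","cap_jar","mouse","driver"):
        try:
            print(t,[(w(c,d["at"]),round(d["confidence"],2)) for d in tip_of(t,n)[:3]])
        except Exception as e: print(t,e)
E
```

```text
pics
{'clock': 0.0, 'joints': array([-1.2,  0.3,  1.5,  0. ,  1.3, -0.1]), 'qd': array([ 0.,  0.,  0., -0.,  0., -0.]), 'effort': array([  0. , -53.2, -35.3,   0.1,   0. ,  -0. ]), 'eef_pos': array([ 231.6, -498.6,  223.9]), 'eef_rot': array([-3.1, -0. ,  0.4]), 'wrist_force': array([ 0.8, -0.7, -0.8]), 'moment': array([-0., -0.,  0.]), 'finger_gap': 93.8964919669732} 19.0
top {'fov_y': 44.070183872380746, 'cx': 280.3209690194826, 'cy': 208.4157321336298, 'world_from_camera': array([[   0. ,    1. ,   -0.1,  318.1],
       [  -1. ,    0. ,    0. ,  -42. ],
       [   0. ,    0.1,    1. , 1455.7],
       [   0. ,    0. ,    0. ,    1. ]])}
full_tray [(array([ 276.4, -293.3,   -0.7]), 0.77), (array([ 463.1, -143.6,    1.5]), 0.75), (array([325.9, 124.1,  -1.6]), 0.63)]
empty_tray [(array([479.6,  53.4,   0.6]), 0.69)]
dock [(array([717.9, 218.7,  -1. ]), 0.84)]
home [(array([669.5, 373.8,   1.2]), 0.7)]
vial_a [(array([450.8, 267.3,  -0.3]), 0.61), (array([ 528.9, -316.9,    0.3]), 0.48)]
solvent [(array([ 654.4, -457.5,    2.6]), 0.56)]
cap_jar [(array([ 452.9, -360.7,   -0.3]), 0.58)
[... 334 characters left out ...]
  0. ,    0. ,    0. ,    1. ]])}
full_tray [(array([329.3, 129.2,  -4.3]), 0.91), (array([ 279.5, -290.8,   -0.1]), 0.9), (array([ 467.6, -139. ,    0.2]), 0.82)]
empty_tray [(array([485.6,  53.8,  -0. ]), 0.82), (array([ 453.7, -359.2,    0.6]), 0.4)]
dock [(array([719.1, 227.5,   2.2]), 0.82), (array([ 656.4, -450.7,    5.4]), 0.3)]
home [(array([683.5, 154.4,   0.5]), 0.91)]
vial_a [(array([ 538.9, -316.5,    0.6]), 0.69), (array([452. , 279.7,   1.2]), 0.62)]
solvent [(array([ 656.2, -450.4,    3. ]), 0.85)]
cap_jar [(array([ 451.7, -358.8,   -0. ]), 0.67)]
mouse [(array([670.7, 381.3,  -0. ]), 0.76)]
driver [(array([432.7, 342.4,  -1.1]), 0.46), (array([ 535.3, -313.4,   -0.6]), 0.34)]
```

View pics/top0.png

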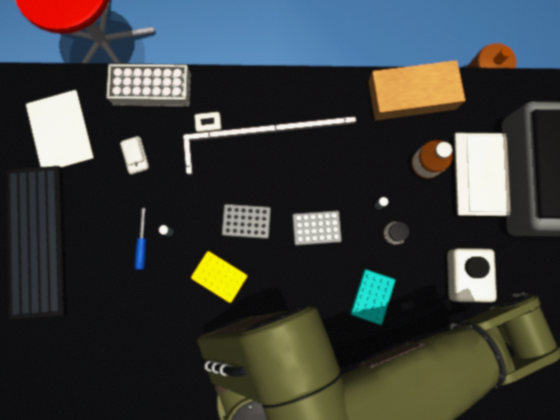

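View pics/scene0.png

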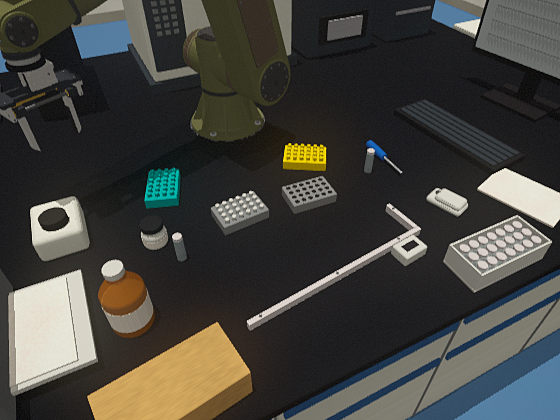

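The top view shows the full tray (white caps) at (317,228) and the empty one to its left at (246,221). The dock's inner corner is near (189,138). The yellow tray at (219,277) and the turquoise one at (373,296) are decoys. Next I'll measure the tray and dock edges.

```bash
cat >> h.py <<'E'
def rect(P,lo,hi,cen,r):
    m=(P[...,2]>lo)&(P[...,2]<hi)&(np.hypot(P[...,0]-cen[0],P[...,1]-cen[1])<r)
    q=P[m][:,:2]; (cx,cy),(a,b),an=cv2.minAreaRect(q.astype(np.float32))
    if a>b: a,b,an=b,a,an-90    # an: direction of short side (tray x)
    an=(an+90)%180-90
    return np.array([cx,cy]),a,b,an,len(q)
def dockfit(P):
    z=P[...,2]; X,Y=P[...,0],P[...,1]
    L=P[(z>15)&(z<26)&(X>650)&(X<790)&(Y>-235)&(Y<190)]
    S=P[(z>15)&(z<26)&(X>610)&(X<690)&(Y>190)&(Y<260)]
    out=[]
    for q in (L,S):
        for _ in range(3):
            vx,vy,x0,y0=cv2.fitLine(q[:,:2].astype(np.float32),cv2.DIST_HUBER,0,.01,.01).ravel()
            d=(q[:,0]-x0)*vy-(q[:,1]-y0)*vx; q=q[np.abs(d)<9]
        out.append((np.array([x0,y0]),np.array([vx,vy]),len(q),np.percentile(d,[3,97])))
    return out
E
python3 - <<'E'
from h import *
np.set_printoptions(precision=3,suppress=True)
for n in("top","scene"):
    c=camera(n);P=cloud(c)
    for nm,ce in(("full",(465,-141)),("empty",(482,53))): print(n,nm,rect(P,18,50,ce,95))
    for o in dockfit(P):
        print(n,o, "angle of dir deg",np.degrees(np.arctan2(o[1][1],o[1][0])))
    (a,u,*_),(b,v,*_)=dockfit(P)
    u=u*np.sign(u[1]); v=v*np.sign(v[0])
    t=np.linalg.solve(np.c_[u,-v],b-a); cor=a+t[0]*u   # crossing of centre lines
    ex=np.array([u[1],-u[0]]); inner=cor-6*ex-6*u
    print("inner corner",inner,"dock yaw",np.degrees(np.arctan2(ex[1],ex[0])),"home",inner-43*ex-64*u)
    b=P[(np.abs(P[...,0]-600)<30)&(np.abs(P[...,1])<80)]; print("bench z",np.median(b[:,2]))
E
```

```text
top full (array([ 462.829, -143.159]), 85.97692108154297, 127.82483673095703, 4.640113830566406, 1436)
top empty (array([479.064,  52.417]), 86.70567321777344, 128.14292907714844, -3.2503204345703125, 1434)
top (array([748.167, -18.396], dtype=float32), array([ 0.121, -0.993], dtype=float32), 611, array([-6.554,  6.042])) angle of dir deg -83.02543
top (array([651.12 , 220.617], dtype=float32), array([0.992, 0.124], dtype=float32), 112, array([-6.162,  5.591])) angle of dir deg 7.1375337
inner corner [712.677 222.296] dock yaw 6.97457 home [677.767 153.548]
bench z -0.37676065908090095
scene full (array([ 467.992, -140.628]), 90.0975112915039, 129.23731994628906, 4.5219197273254395, 1309)
scene empty (array([483.578,  54.359]), 90.60232543945312, 128.97705078125, -3.660552978515625, 1122)
scene (array([759.122, -45.438], dtype=float32), array([ 0.121, -0.993], dtype=float32), 1051, array([-4.515,  7.52 ])) angle of dir deg -83.07678
scene (array([654.448, 219.921], dtype=float32), array([0.99 , 0.138], dtype=float32), 127, array([-8.271,  4.063])) angle of dir deg 7.9120436
inner corner [720.466 223.143] dock yaw 6.9232144 home [685.494 154.427]
bench z 0.3237789975579517
```

```bash
cat >> h.py <<'E'
from scipy.spatial.transform import Rotation as Ro
COR=np.array([715,222.5]); YAW=np.radians(6.97)
ex=np.array([np.cos(YAW),np.sin(YAW)]); ey=np.array([-ex[1],ex[0]])
def d2w(x,y): return COR+x*ex+y*ey
def w2d(p): q=np.array(p[:2])-COR; return np.array([q@ex,q@ey])
def go(x,y,z,yaw):
    s=manip.read_state(); p=s["eef_pos"]; R=Ro.from_euler("xyz",s["eef_rot"])
    T=Ro.from_euler("xyz",[np.pi,0,yaw])
    print("t",s["clock"],"now",p,s["eef_rot"],"F",s["wrist_force"],"gap",s["finger_gap"],"dock",w2d(p))
    print("travel total (present tool)",R.inv().apply(np.array([x,y,z])-p).round(1),"(after turn)",T.inv().apply(np.array([x,y,z])-p).round(1),"turn",np.degrees((R.inv()*T).as_rotvec()).round(1))
E
python3 - <<'E'
from h import *
np.set_printoptions(precision=3,suppress=True)
go(*d2w(-380,-331),224,YAW)
E
```

```text
t 1.1 now [ 231.663 -498.811  224.453] [-3.142 -0.     0.435] F [-0.147  0.031 -0.12 ] gap 93.94984705813748 dock [-567.296 -657.328]
travel total (present tool) [ 278.7 -252.8    0.5] (after turn) [ 187.3 -326.3    0.5] turn [-0.  -0.  17.9]
```

Emit:
{"name": "send_rows", "arguments": {
  "plan": [
    {"travel": [0,0,0],"delta_rot": [0,0,9],"fingers": -1},
    {"travel": [0,0,0],"delta_rot": [0,0,9],"fingers": -1},
    {"travel": [18.7,-32.6,0],"delta_rot": [0,0,0],"fingers": -1},
    {"travel": [18.7,-32.6,0],"delta_rot": [0,0,0],"fingers": -1},
    {"travel": [18.7,-32.6,0],"delta_rot": [0,0,0],"fingers": -1},
    {"travel": [18.7,-32.6,0],"delta_rot": [0,0,0],"fingers": -1},
    {"travel": [18.7,-32.6,0],"delta_rot": [0,0,0],"fingers": -1},
    {"travel": [18.7,-32.6,0],"delta_rot": [0,0,0],"fingers": -1},
    {"travel": [18.7,-32.6,0],"delta_rot": [0,0,0],"fingers": -1},
    {"travel": [18.7,-32.6,0],"delta_rot": [0,0,0],"fingers": -1},
    {"travel": [18.7,-32.6,0],"delta_rot": [0,0,0],"fingers": -1},
    {"travel": [18.7,-32.6,0],"delta_rot": [0,0,0],"fingers": -1},
    {"travel": [0,0,0],"delta_rot": [0,0,0],"fingers": -1}
  ]
}}

```text
clock: 2.72
eef_pos: [378.6, -151.2, 224.6]
eef_rot: [3.142, -0.0, 0.124]
wrist_force: [-0.3, 0.9, 0.3]
finger_gap: 93.7
```

```bash
python3 - <<'E'
from h import *
np.set_printoptions(precision=3,suppress=True)
go(*d2w(-380,-331),30,YAW)
E
```

```text
t 2.725 now [ 378.612 -151.185  224.585] [ 3.142 -0.     0.124] F [-0.27   0.906  0.275] gap 93.72907106793616 dock [-379.249 -330.103]
travel total (present tool) [ -0.8   0.9 194.6] (after turn) [ -0.8   0.9 194.6] turn [ 0.  -0.   0.1]
```

Emit:
{"name": "send_rows", "arguments": {
  "plan": [
    {"travel": [0,0,30],"delta_rot": [0,0,0],"fingers": -1},
    {"travel": [0,0,40],"delta_rot": [0,0,0],"fingers": -1},
    {"travel": [0,0,40],"delta_rot": [0,0,0],"fingers": -1},
    {"travel": [0,0,40],"delta_rot": [0,0,0],"fingers": -1},
    {"travel": [0,0,25],"delta_rot": [0,0,0],"fingers": -1},
    {"travel": [0,0,19],"delta_rot": [0,0,0],"fingers": -1},
    {"travel": [0,0,0],"delta_rot": [0,0,0],"fingers": -1},
    {"travel": [10,0,0],"delta_rot": [0,0,0],"fingers": -1},
    {"travel": [10,0,0],"delta_rot": [0,0,0],"fingers": -1},
    {"travel": [6,0,0],"delta_rot": [0,0,0],"fingers": -1},
    {"travel": [6,0,0],"delta_rot": [0,0,0],"fingers": -1},
    {"travel": [6,0,0],"delta_rot": [0,0,0],"fingers": -1},
    {"travel": [6,0,0],"delta_rot": [0,0,0],"fingers": -1},
    {"travel": [8,0,0],"delta_rot": [0,0,0],"fingers": -1},
    {"travel": [8,0,0],"delta_rot": [0,0,0],"fingers": -1}
  ]
}}

```text
clock: 4.6
eef_pos: [438.0, -145.4, 30.4]
eef_rot: [-3.141, 0.0, 0.121]
wrist_force: [-3.1, -0.2, 2.2]
finger_gap: 94.1
```

```bash
python3 - <<'E'
from h import *
np.set_printoptions(precision=3,suppress=True)
go(*d2w(-120,-331),30,YAW)
c=camera("scene"); save(c,"scene1"); cv2.imwrite("pics/scene1c.png",cv2.resize(c["color"][120:300,120:400,::-1],None,fx=2.5,fy=2.5))
E
```

```text
t 4.6 now [ 438.036 -145.35    30.373] [-3.141  0.     0.121] F [-3.11  -0.217  2.183] gap 94.12185209632634 dock [-319.555 -331.523]
travel total (present tool) [199.6  -0.7   0.3] (after turn) [199.6  -0.5   0.4] turn [-0.   0.  -0.1]
```

View pics/scene1c.png

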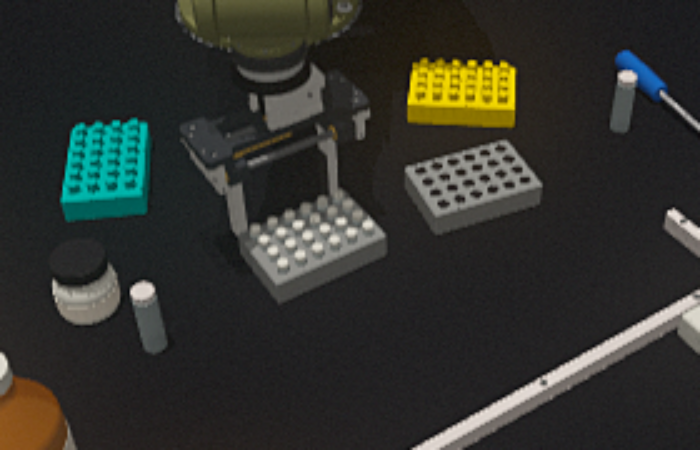

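The crop shows both fingers on the near long side, at (240,225) and (335,185). The tray is flat and the empty tray is well clear at (473,185). I'll carry on pushing.

Emit:
{"name": "send_rows", "arguments": {
  "plan": [
    {"travel": [6,0,0],"delta_rot": [0,0,0],"fingers": -1},
    {"travel": [10,0,0],"delta_rot": [0,0,0],"fingers": -1},
    {"travel": [10,0,0],"delta_rot": [0,0,0],"fingers": -1},
    {"travel": [10,0,0],"delta_rot": [0,0,0],"fingers": -1},
    {"travel": [10,0,0],"delta_rot": [0,0,0],"fingers": -1},
    {"travel": [10,0,0],"delta_rot": [0,0,0],"fingers": -1},
    {"travel": [10,0,0],"delta_rot": [0,0,0],"fingers": -1},
    {"travel": [10,0,0],"delta_rot": [0,0,0],"fingers": -1},
    {"travel": [10,0,0],"delta_rot": [0,0,0],"fingers": -1},
    {"travel": [10,0,0],"delta_rot": [0,0,0],"fingers": -1},
    {"travel": [10,0,0],"delta_rot": [0,0,0],"fingers": -1},
    {"travel": [10,0,0],"delta_rot": [0,0,0],"fingers": -1},
    {"travel": [10,0,0],"delta_rot": [0,0,0],"fingers": -1},
    {"travel": [10,0,0],"delta_rot": [0,0,0],"fingers": -1},
    {"travel": [10,0,0],"delta_rot": [0,0,0],"fingers": -1},
    {"travel": [10,0,0],"delta_rot": [0,0,0],"fingers": -1},
    {"travel": [10,0,0],"delta_rot": [0,0,0],"fingers": -1},
    {"travel": [10,0,0],"delta_rot": [0,0,0],"fingers": -1},
    {"travel": [6,0,0],"delta_rot": [0,0,0],"fingers": -1},
    {"travel": [0,0,0],"delta_rot": [0,0,0],"fingers": -1}
  ]
}}

```text
clock: 7.15
eef_pos: [618.8, -123.5, 30.5]
eef_rot: [3.141, -0.001, 0.121]
wrist_force: [0.2, 0.2, 0.5]
finger_gap: 94.3
```

```bash
python3 - <<'E'
from h import *
np.set_printoptions(precision=3,suppress=True)
go(*d2w(-94,-331),30,YAW)
c=camera("scene");P=cloud(c); cen=d2w(-120+50,-331)
r=rect(P,18,45,cen,85);print(r,w2d(r[0]), [o[1] for o in dockfit(P)])
E
```

```text
t 7.15 now [ 618.839 -123.499   30.523] [ 3.141 -0.001  0.121] F [0.24  0.174 0.537] gap 94.3497250138071 dock [-137.437 -331.773]
travel total (present tool) [43.4 -0.8  0.6] (after turn) [43.4 -0.8  0.5] turn [ 0. -0. -0.]
(array([ 692.555, -112.484]), 128.8623809814453, 155.0343780517578, -82.2497820854187, 2024) [ -62.929 -329.785] [array([ 0.119, -0.993], dtype=float32), array([0.994, 0.108], dtype=float32)]
```

Emit:
{"name": "send_rows", "arguments": {
  "plan": [
    {"travel": [6,0,0],"delta_rot": [0,0,0],"fingers": -1},
    {"travel": [8,0,0],"delta_rot": [0,0,0],"fingers": -1},
    {"travel": [8,0,0],"delta_rot": [0,0,0],"fingers": -1},
    {"travel": [6,0,0],"delta_rot": [0,0,0],"fingers": -1},
    {"travel": [4,0,0],"delta_rot": [0,0,0],"fingers": -1},
    {"travel": [3,0,0],"delta_rot": [0,0,0],"fingers": -1},
    {"travel": [2,0,0],"delta_rot": [0,0,0],"fingers": -1}
  ]
}}

```text
clock: 8.07
eef_pos: [655.1, -119.1, 30.5]
eef_rot: [3.142, 0.0, 0.121]
wrist_force: [-2.5, -0.4, 1.8]
finger_gap: 94.1
```

Emit:
{"name": "send_rows", "arguments": {
  "plan": [
    {"travel": [2,0,0],"delta_rot": [0,0,0],"fingers": -1},
    {"travel": [1.5,0,0],"delta_rot": [0,0,0],"fingers": -1}
  ]
}}

```text
clock: 8.32
eef_pos: [658.6, -118.7, 30.5]
eef_rot: [3.142, 0.0, 0.121]
wrist_force: [-3.7, -0.3, 3.9]
finger_gap: 94.0
```

Emit:
{"name": "send_rows", "arguments": {
  "plan": [
    {"travel": [1.5,0,0],"delta_rot": [0,0,0],"fingers": -1},
    {"travel": [1.5,0,0],"delta_rot": [0,0,0],"fingers": -1}
  ]
}}

```text
clock: 8.57
eef_pos: [661.6, -118.3, 30.5]
eef_rot: [3.142, 0.0, 0.121]
wrist_force: [-5.2, 0.5, 2.3]
finger_gap: 94.0
```

Emit:
{"name": "send_rows", "arguments": {
  "plan": [
    {"travel": [1.5,0,0],"delta_rot": [0,0,0],"fingers": -1},
    {"travel": [1,0,0],"delta_rot": [0,0,0],"fingers": -1}
  ]
}}

```text
clock: 8.82
eef_pos: [661.8, -118.3, 30.5]
eef_rot: [-3.141, 0.006, 0.121]
wrist_force: [-28.9, -0.9, 15.5]
finger_gap: 93.6
```

Emit:
{"name": "send_rows", "arguments": {
  "plan": [
    {"travel": [1,0,0],"delta_rot": [0,0,0],"fingers": -1},
    {"travel": [0,0,0],"delta_rot": [0,0,0],"fingers": -1}
  ]
}}

```text
clock: 9.07
eef_pos: [661.8, -118.3, 30.4]
eef_rot: [-3.14, 0.009, 0.12]
wrist_force: [-32.8, -1.2, 20.7]
finger_gap: 94.2
```

```bash
python3 - <<'E'
from h import *
np.set_printoptions(precision=3,suppress=True)
go(*d2w(-94,-331),30,YAW)
c=camera("scene"); cv2.imwrite("pics/scene2c.png",cv2.resize(c["color"][160:320,180:400,::-1],None,fx=3,fy=3,interpolation=cv2.INTER_CUBIC))
E
```

```text
t 9.075 now [ 661.841 -118.288   30.435] [-3.14   0.009  0.12 ] F [-32.801  -1.23   20.7  ] gap 94.21912637359672 dock [ -94.12  -331.819]
travel total (present tool) [ 0.1 -0.8  0.4] (after turn) [ 0.1 -0.8  0.4] turn [-0.1  0.5 -0.1]
```

View pics/scene2c.png

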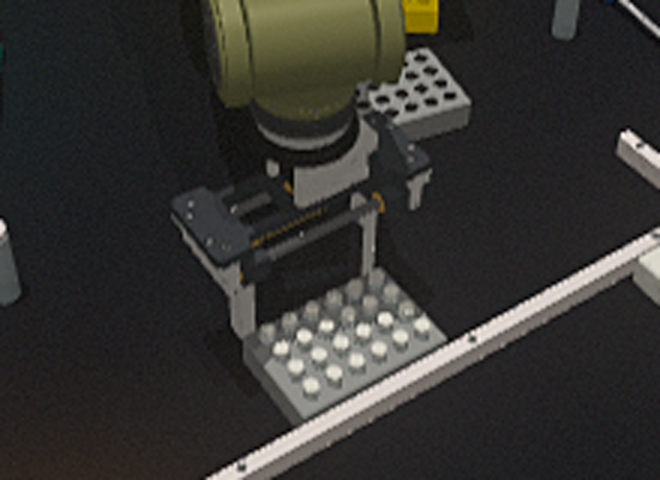

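The rail contact shows clearly: force rose from 5 to 30 N with no further motion, and the crop has the tray's far side along the rail from (300,415) to (450,345). Next I'll back off, rise and turn to push on the tray's right end.

Emit:
{"name": "send_rows", "arguments": {
  "plan": [
    {"travel": [-8,0,0],"delta_rot": [0,0,0],"fingers": -1},
    {"travel": [-12,0,0],"delta_rot": [0,0,0],"fingers": -1},
    {"travel": [-20,0,0],"delta_rot": [0,0,0],"fingers": -1},
    {"travel": [0,0,-30],"delta_rot": [0,0,0],"fingers": -1},
    {"travel": [0,0,-40],"delta_rot": [0,0,0],"fingers": -1},
    {"travel": [0,0,-30],"delta_rot": [0,0,0],"fingers": -1},
    {"travel": [0,0,0],"delta_rot": [0,0,-10],"fingers": 0.1},
    {"travel": [0,0,0],"delta_rot": [0,0,-10],"fingers": 0.1},
    {"travel": [0,0,0],"delta_rot": [0,0,-10],"fingers": 0.1},
    {"travel": [0,0,0],"delta_rot": [0,0,-10],"fingers": 0.1},
    {"travel": [0,0,0],"delta_rot": [0,0,-10],"fingers": 0.1},
    {"travel": [0,0,0],"delta_rot": [0,0,-10],"fingers": 0.1},
    {"travel": [0,0,0],"delta_rot": [0,0,-10],"fingers": 0.1},
    {"travel": [0,0,0],"delta_rot": [0,0,-10],"fingers": 0.1},
    {"travel": [0,0,0],"delta_rot": [0,0,-10],"fingers": 0.1},
    {"travel": [0,0,0],"delta_rot": [0,0,0],"fingers": 0.1}
  ]
}}

```text
clock: 11.12
eef_pos: [625.5, -122.6, 130.4]
eef_rot: [3.141, 0.0, 1.691]
wrist_force: [-1.0, 0.7, -0.1]
finger_gap: 42.4
```

```bash
python3 - <<'E'
from h import *
np.set_printoptions(precision=3,suppress=True)
go(*d2w(-50,-430),130,YAW+np.pi/2)
for n in("top","scene"):
    c=camera(n);r=rect(cloud(c),26,45,d2w(-43,-331),85);print(r,w2d(r[0]))
E
```

```text
t 11.125 now [ 625.541 -122.598  130.439] [3.141 0.    1.691] F [-0.989  0.688 -0.122] gap 42.3914287770507 dock [-130.676 -331.692]
travel total (present tool) [-98.2  80.9   0.5] (after turn) [-98.3  80.7   0.4] turn [ 0.   0.  -0.1]
(array([713.925, -68.147]), 48.58597183227539, 88.16682434082031, -77.54063320159912, 174) [ -36.337 -288.369]
(array([ 716.299, -109.427]), 87.0198974609375, 128.9624786376953, 5.906768321990967, 1820) [ -38.99  -329.632]
```

Emit:
{"name": "send_rows", "arguments": {
  "plan": [
    {"travel": [-33,0,0],"delta_rot": [0,0,0],"fingers": 0.1},
    {"travel": [-33,0,0],"delta_rot": [0,0,0],"fingers": 0.1},
    {"travel": [-32,0,0],"delta_rot": [0,0,0],"fingers": 0.1},
    {"travel": [0,27,0],"delta_rot": [0,0,0],"fingers": 0.1},
    {"travel": [0,27,0],"delta_rot": [0,0,0],"fingers": 0.1},
    {"travel": [0,27,0],"delta_rot": [0,0,0],"fingers": 0.1},
    {"travel": [0,0,0],"delta_rot": [0,0,0],"fingers": 0.1}
  ]
}}

```text
clock: 12.1
eef_pos: [718.3, -209.7, 129.5]
eef_rot: [-3.142, -0.0, 1.689]
wrist_force: [-1.4, -0.5, 1.2]
finger_gap: 42.7
```

```bash
python3 - <<'E'
from h import *
np.set_printoptions(precision=3,suppress=True)
go(*d2w(-50,-430),30,YAW+np.pi/2)
c=camera("scene"); cv2.imwrite("pics/scene3c.png",cv2.resize(c["color"][160:340,160:380,::-1],None,fx=3,fy=3,interpolation=cv2.INTER_CUBIC))
E
```

```text
t 12.1 now [ 718.327 -209.69   129.508] [-3.142 -0.     1.689] F [-1.373 -0.543  1.177] gap 42.68254300266361 dock [ -49.144 -429.4  ]
travel total (present tool) [-0.6 -0.8 99.5] (after turn) [-0.6 -0.9 99.5] turn [-0.  -0.  -0.2]
```

View pics/scene3c.png

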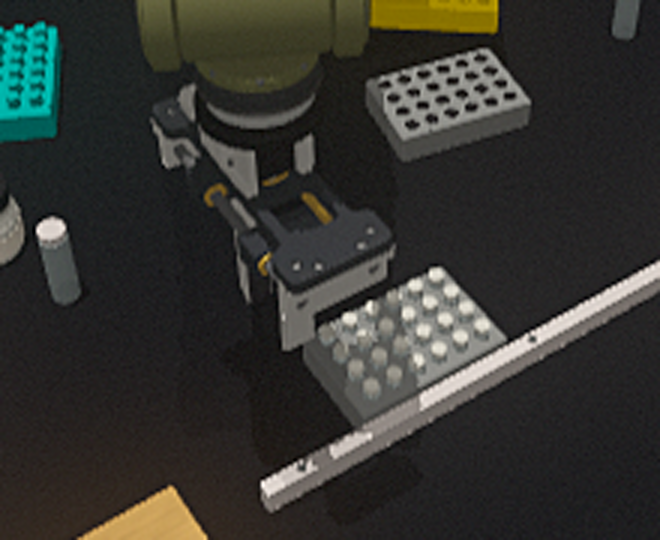

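The crop shows the tray flush on the rail, with the fingers poised behind its right end at (300,330). Now I'll go down and start the push along the rail.

Emit:
{"name": "send_rows", "arguments": {
  "plan": [
    {"travel": [0,0,30],"delta_rot": [0,0,-0.2],"fingers": 0.1},
    {"travel": [0,0,35],"delta_rot": [0,0,0],"fingers": 0.1},
    {"travel": [0,0,20],"delta_rot": [0,0,0],"fingers": 0.1},
    {"travel": [0,0,14],"delta_rot": [0,0,0],"fingers": 0.1},
    {"travel": [0,0,0],"delta_rot": [0,0,0],"fingers": 0.1},
    {"travel": [8,0,0],"delta_rot": [0,0,0],"fingers": 0.1},
    {"travel": [6,0,0],"delta_rot": [0,0,0],"fingers": 0.1},
    {"travel": [5,0,0],"delta_rot": [0,0,0],"fingers": 0.1},
    {"travel": [5,0,0],"delta_rot": [0,0,0],"fingers": 0.1},
    {"travel": [5,0,0],"delta_rot": [0,0,0],"fingers": 0.1},
    {"travel": [5,0,0],"delta_rot": [0,0,0],"fingers": 0.1},
    {"travel": [8,0,0],"delta_rot": [0,0,0],"fingers": 0.1},
    {"travel": [8,0,0],"delta_rot": [0,0,0],"fingers": 0.1}
  ]
}}

```text
clock: 13.78
eef_pos: [711.3, -160.3, 31.6]
eef_rot: [3.141, 0.0, 1.695]
wrist_force: [-0.5, -2.7, 1.6]
finger_gap: 42.3
```

Emit:
{"name": "send_rows", "arguments": {
  "plan": [
    {"travel": [8,0,0],"delta_rot": [0,0,0],"fingers": 0.1},
    {"travel": [10,0,0],"delta_rot": [0,0,0],"fingers": 0.1},
    {"travel": [10,0,0],"delta_rot": [0,0,0],"fingers": 0.1},
    {"travel": [10,0,0],"delta_rot": [0,0,0],"fingers": 0.1},
    {"travel": [10,0,0],"delta_rot": [0,0,0],"fingers": 0.1},
    {"travel": [10,0,0],"delta_rot": [0,0,0],"fingers": 0.1},
    {"travel": [10,0,0],"delta_rot": [0,0,0],"fingers": 0.1},
    {"travel": [10,0,0],"delta_rot": [0,0,0],"fingers": 0.1}
  ]
}}

```text
clock: 14.78
eef_pos: [701.6, -82.7, 31.6]
eef_rot: [3.141, 0.0, 1.695]
wrist_force: [1.1, -5.1, 4.7]
finger_gap: 42.3
```

```bash
python3 - <<'E'
from h import *
np.set_printoptions(precision=3,suppress=True)
go(*d2w(-50,-136),30,YAW+np.pi/2)
p=w2d(manip.read_state()["eef_pos"])
c=camera("scene"); r=rect(cloud(c),26,45,d2w(-43,p[1]+72),85);print(r,w2d(r[0]))
E
```

```text
t 14.775 now [701.614 -82.656  31.597] [3.141 0.    1.695] F [ 1.065 -5.133  4.672] gap 42.26189034117592 dock [ -50.317 -301.277]
travel total (present tool) [165.3   0.7   1.6] (after turn) [165.3   0.3   1.6] turn [0.  0.  0.1]
(array([704.955, -17.723]), 86.44425964355469, 147.27316284179688, 7.7917704582214355, 772) [ -39.122 -237.229]
```

Emit:
{"name": "send_rows", "arguments": {
  "plan": [
    {"travel": [8,0,0],"delta_rot": [0,0,0],"fingers": 0.1},
    {"travel": [10,0,0],"delta_rot": [0,0,0],"fingers": 0.1},
    {"travel": [10,0,0],"delta_rot": [0,0,0],"fingers": 0.1},
    {"travel": [10,0,0],"delta_rot": [0,0,0],"fingers": 0.1},
    {"travel": [10,0,0],"delta_rot": [0,0,0],"fingers": 0.1},
    {"travel": [10,0,0],"delta_rot": [0,0,0],"fingers": 0.1},
    {"travel": [10,0,0],"delta_rot": [0,0,0],"fingers": 0.1},
    {"travel": [10,0,0],"delta_rot": [0,0,0],"fingers": 0.1},
    {"travel": [10,0,0],"delta_rot": [0,0,0],"fingers": 0.1},
    {"travel": [10,0,0],"delta_rot": [0,0,0],"fingers": 0.1},
    {"travel": [10,0,0],"delta_rot": [0,0,0],"fingers": 0.1},
    {"travel": [10,0,0],"delta_rot": [0,0,0],"fingers": 0.1},
    {"travel": [10,0,0],"delta_rot": [0,0,0],"fingers": 0.1},
    {"travel": [8,0,0],"delta_rot": [0,0,0],"fingers": 0.1},
    {"travel": [6,0,0],"delta_rot": [0,0,0],"fingers": 0.1},
    {"travel": [4,0,0],"delta_rot": [0,0,0],"fingers": 0.1},
    {"travel": [3,0,0],"delta_rot": [0,0,0],"fingers": 0.1},
    {"travel": [2,0,0],"delta_rot": [0,0,0],"fingers": 0.1}
  ]
}}

```text
clock: 17.08
eef_pos: [682.9, 66.6, 31.4]
eef_rot: [-3.141, -0.0, 1.695]
wrist_force: [1.1, -2.8, 1.1]
finger_gap: 42.2
```

Emit:
{"name": "send_rows", "arguments": {
  "plan": [
    {"travel": [2,0,0],"delta_rot": [0,0,0],"fingers": 0.1},
    {"travel": [2,0,0],"delta_rot": [0,0,0],"fingers": 0.1}
  ]
}}

```text
clock: 17.32
eef_pos: [682.4, 70.6, 31.4]
eef_rot: [-3.141, -0.0, 1.695]
wrist_force: [0.1, -2.9, 1.1]
finger_gap: 42.4
```

Emit:
{"name": "send_rows", "arguments": {
  "plan": [
    {"travel": [2,0,0],"delta_rot": [0,0,0],"fingers": 0.1},
    {"travel": [1.5,0,0],"delta_rot": [0,0,0],"fingers": 0.1}
  ]
}}

```text
clock: 17.58
eef_pos: [681.9, 74.2, 31.4]
eef_rot: [-3.141, -0.0, 1.695]
wrist_force: [0.8, -2.4, 0.0]
finger_gap: 42.1
```

Emit:
{"name": "send_rows", "arguments": {
  "plan": [
    {"travel": [1.5,0,0],"delta_rot": [0,0,0],"fingers": 0.1},
    {"travel": [1,0,0],"delta_rot": [0,0,0],"fingers": 0.1}
  ]
}}

```text
clock: 17.82
eef_pos: [681.6, 76.6, 31.4]
eef_rot: [-3.141, -0.0, 1.695]
wrist_force: [-0.3, -2.3, 1.0]
finger_gap: 42.6
```

Emit:
{"name": "send_rows", "arguments": {
  "plan": [
    {"travel": [1.5,0,0],"delta_rot": [0,0,0],"fingers": 0.1},
    {"travel": [1.5,0,0],"delta_rot": [0,0,0],"fingers": 0.1}
  ]
}}

```text
clock: 18.08
eef_pos: [681.3, 79.6, 31.4]
eef_rot: [-3.141, -0.0, 1.695]
wrist_force: [0.4, -3.4, -0.0]
finger_gap: 42.0
```

Emit:
{"name": "send_rows", "arguments": {
  "plan": [
    {"travel": [1.5,0,0],"delta_rot": [0,0,0],"fingers": 0.1},
    {"travel": [1,0,0],"delta_rot": [0,0,0],"fingers": 0.1}
  ]
}}

```text
clock: 18.32
eef_pos: [680.9, 82.1, 31.4]
eef_rot: [-3.141, 0.0, 1.695]
wrist_force: [-1.0, -6.4, 0.2]
finger_gap: 42.5
```

Emit:
{"name": "send_rows", "arguments": {
  "plan": [
    {"travel": [1,0,0],"delta_rot": [0,0,0],"fingers": 0.1},
    {"travel": [1,0,0],"delta_rot": [0,0,0],"fingers": 0.1}
  ]
}}

```text
clock: 18.58
eef_pos: [680.8, 82.3, 31.4]
eef_rot: [-3.141, 0.002, 1.694]
wrist_force: [-0.9, -15.5, 1.0]
finger_gap: 42.4
```

Emit:
{"name": "send_rows", "arguments": {
  "plan": [
    {"travel": [1,0,0],"delta_rot": [0,0,0],"fingers": 0.1},
    {"travel": [0,0,0],"delta_rot": [0,0,0],"fingers": 0.1}
  ]
}}

```text
clock: 18.82
eef_pos: [680.6, 82.3, 31.4]
eef_rot: [-3.141, 0.003, 1.694]
wrist_force: [-1.4, -18.3, 1.4]
finger_gap: 42.3
```

Emit:
{"name": "send_rows", "arguments": {
  "plan": [
    {"travel": [-6,0,0],"delta_rot": [0,0,0],"fingers": 0.1},
    {"travel": [-12,0,0],"delta_rot": [0,0,0],"fingers": 0.1},
    {"travel": [-20,0,0],"delta_rot": [0,0,0],"fingers": 0.1},
    {"travel": [0,0,-30],"delta_rot": [0,0,0],"fingers": 0.1},
    {"travel": [0,0,-40],"delta_rot": [0,0,0],"fingers": 0.1},
    {"travel": [0,0,-30],"delta_rot": [0,0,0],"fingers": 0.1},
    {"travel": [-50,0,0],"delta_rot": [0,0,0],"fingers": 0.1},
    {"travel": [-50,0,0],"delta_rot": [0,0,0],"fingers": 0.1},
    {"travel": [0,0,0],"delta_rot": [0,0,0],"fingers": 0.1}
  ]
}}

```text
clock: 19.95
eef_pos: [697.7, -56.4, 131.3]
eef_rot: [-3.142, 0.0, 1.691]
wrist_force: [-0.0, 0.8, -0.6]
finger_gap: 42.3
```

```bash
cat > chk.py <<'E'
from h import *
np.set_printoptions(precision=3,suppress=True)
go(*d2w(-115,-64),130,YAW)
for n in("top","scene"):
    c=camera(n);P=cloud(c); m=(P[...,2]<45)
    r=rect(P,26.5,45,d2w(-43,-64),85);print(n,r,w2d(r[0]))
    for o in dockfit(P): print(o[0],np.degrees(np.arctan2(o[1][1],o[1][0])),o[3])
import sys
cv2.imwrite(f"pics/{sys.argv[1]}.png",cv2.resize(c["color"][170:270,290:450,::-1],None,fx=5,fy=5,interpolation=cv2.INTER_CUBIC))
E
python3 chk.py chk1
```

```text
t 19.95 now [697.683 -56.371 131.251] [-3.142  0.     1.691] F [-0.043  0.766 -0.618] gap 42.27418259970432 dock [ -51.03  -274.709]
travel total (present tool) [210.6 -64.4   1.2] (after turn) [ -64.  -210.7    1.3] turn [ 0.   0.  89.9]
top (array([696.113, 161.494]), 134.84353637695312, 140.49960327148438, 10.869739532470703, 1337) [-26.15  -58.263]
[746.812  -6.109] -83.17668 [-6.408  6.282]
[651.299 221.209] 7.2627344 [-5.374  7.209]
scene (array([701.457, 158.599]), 126.06071472167969, 128.46206665039062, 7.975457191467285, 1452) [-21.197 -61.786]
[758.453 -42.564] -82.92997 [-4.96   8.127]
[652.877 225.496] 9.280934 [-3.594  6.162]
```

View pics/chk1.png

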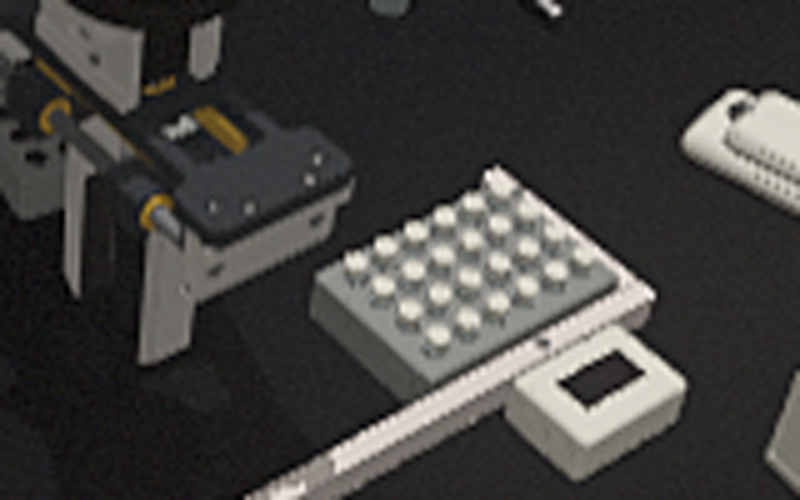

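The crop shows the tray in the corner, with its long side along the rail and its end at the short rail near (620,280). I'll firm it up with a gentle two-finger push toward the long rail, then one more toward the short rail.

Emit:
{"name": "send_rows", "arguments": {
  "plan": [
    {"travel": [0,-37,0],"delta_rot": [0,0,0],"fingers": -0.28},
    {"travel": [0,-37,0],"delta_rot": [0,0,0],"fingers": -0.28},
    {"travel": [42,0,0],"delta_rot": [0,0,0],"fingers": -0.28},
    {"travel": [42,0,0],"delta_rot": [0,0,0],"fingers": -0.28},
    {"travel": [42,0,0],"delta_rot": [0,0,0],"fingers": -0.28},
    {"travel": [42,0,0],"delta_rot": [0,0,0],"fingers": -0.28},
    {"travel": [41,0,0],"delta_rot": [0,0,0],"fingers": -0.28},
    {"travel": [0,0,0],"delta_rot": [0,0,10],"fingers": -0.28},
    {"travel": [0,0,0],"delta_rot": [0,0,10],"fingers": -0.28},
    {"travel": [0,0,0],"delta_rot": [0,0,10],"fingers": -0.28},
    {"travel": [0,0,0],"delta_rot": [0,0,10],"fingers": -0.28},
    {"travel": [0,0,0],"delta_rot": [0,0,10],"fingers": -0.28},
    {"travel": [0,0,0],"delta_rot": [0,0,10],"fingers": -0.28},
    {"travel": [0,0,0],"delta_rot": [0,0,10],"fingers": -0.28},
    {"travel": [0,0,0],"delta_rot": [0,0,10],"fingers": -0.28},
    {"travel": [0,0,0],"delta_rot": [0,0,10],"fingers": -0.28},
    {"travel": [0,0,0],"delta_rot": [0,0,0],"fingers": -0.28}
  ]
}}

```text
clock: 22.18
eef_pos: [598.1, 147.1, 131.5]
eef_rot: [-3.141, 0.0, 0.127]
wrist_force: [-0.2, 0.1, 1.4]
finger_gap: 59.7
```

```bash
python3 - <<'E'
from h import *
np.set_printoptions(precision=3,suppress=True)
go(*d2w(-125,-66),30,YAW)
E
```

```text
t 22.175 now [598.057 147.142 131.521] [-3.141  0.     0.127] F [-0.245  0.072  1.426] gap 59.728223235725615 dock [-125.224  -60.61 ]
travel total (present tool) [  0.2   5.4 101.5] (after turn) [  0.2   5.4 101.5] turn [-0.   0.   0.3]
```

Emit:
{"name": "send_rows", "arguments": {
  "plan": [
    {"travel": [0,5,30],"delta_rot": [0,0,0.3],"fingers": -0.28},
    {"travel": [0,0,35],"delta_rot": [0,0,0],"fingers": -0.28},
    {"travel": [0,0,23],"delta_rot": [0,0,0],"fingers": -0.28},
    {"travel": [0,0,13],"delta_rot": [0,0,0],"fingers": -0.28},
    {"travel": [0,0,0],"delta_rot": [0,0,0],"fingers": -0.28},
    {"travel": [10,0,0],"delta_rot": [0,0,0],"fingers": -0.28},
    {"travel": [8,0,0],"delta_rot": [0,0,0],"fingers": -0.28},
    {"travel": [5,0,0],"delta_rot": [0,0,0],"fingers": -0.28},
    {"travel": [3,0,0],"delta_rot": [0,0,0],"fingers": -0.28},
    {"travel": [2,0,0],"delta_rot": [0,0,0],"fingers": -0.28},
    {"travel": [1,0,0],"delta_rot": [0,0,0],"fingers": -0.28}
  ]
}}

```text
clock: 23.55
eef_pos: [627.9, 144.7, 30.4]
eef_rot: [-3.142, 0.0, 0.119]
wrist_force: [0.3, -0.2, -0.7]
finger_gap: 60.0
```

Emit:
{"name": "send_rows", "arguments": {
  "plan": [
    {"travel": [1,0,0],"delta_rot": [0,0,0],"fingers": -0.28},
    {"travel": [1,0,0],"delta_rot": [0,0,0],"fingers": -0.28}
  ]
}}

```text
clock: 23.8
eef_pos: [629.5, 145.0, 30.4]
eef_rot: [-3.142, 0.001, 0.119]
wrist_force: [-2.3, -0.1, 1.2]
finger_gap: 60.1
```

Emit:
{"name": "send_rows", "arguments": {
  "plan": [
    {"travel": [1,0,0],"delta_rot": [0,0,0],"fingers": -0.28},
    {"travel": [0,0,0],"delta_rot": [0,0,0],"fingers": -0.28}
  ]
}}

```text
clock: 24.05
eef_pos: [629.9, 144.9, 30.4]
eef_rot: [3.141, 0.003, 0.119]
wrist_force: [-10.5, -1.5, 7.1]
finger_gap: 59.8
```

Emit:
{"name": "send_rows", "arguments": {
  "plan": [
    {"travel": [1,0,0],"delta_rot": [0,0,0],"fingers": -0.28},
    {"travel": [0,0,0],"delta_rot": [0,0,0],"fingers": -0.28}
  ]
}}

```text
clock: 24.3
eef_pos: [629.9, 144.9, 30.4]
eef_rot: [3.141, 0.005, 0.119]
wrist_force: [-18.7, -2.8, 13.0]
finger_gap: 60.3
```

Emit:
{"name": "send_rows", "arguments": {
  "plan": [
    {"travel": [-5,0,0],"delta_rot": [0,0,0],"fingers": -0.28},
    {"travel": [-10,0,0],"delta_rot": [0,0,0],"fingers": -0.28},
    {"travel": [-20,0,0],"delta_rot": [0,0,0],"fingers": -0.28},
    {"travel": [0,0,-30],"delta_rot": [0,0,0],"fingers": -0.28},
    {"travel": [0,0,-45],"delta_rot": [0,0,0],"fingers": -0.28},
    {"travel": [0,0,-45],"delta_rot": [0,0,0],"fingers": -0.28},
    {"travel": [0,0,-45],"delta_rot": [0,0,0],"fingers": -0.28},
    {"travel": [0,0,-35],"delta_rot": [0,0,0],"fingers": -0.28},
    {"travel": [0,0,0],"delta_rot": [0,0,0],"fingers": -0.28}
  ]
}}

```text
clock: 25.42
eef_pos: [597.7, 141.2, 233.3]
eef_rot: [-3.141, -0.005, 0.119]
wrist_force: [0.5, -1.1, -0.6]
finger_gap: 60.1
```

```bash
python3 - <<'E'
from h import *
np.set_printoptions(precision=3,suppress=True)
go(*d2w(-125,-66),230,YAW)
s=manip.read_state(); c=camera("wrist"); save(c,"wrist1")
T=np.eye(4);T[:3,:3]=Ro.from_euler("xyz",s["eef_rot"]).as_matrix();T[:3,3]=s["eef_pos"]
c["world_from_camera"]=T@c["tool_from_camera"]
np.savez("w1.npz",P=cloud(c),color=c["color"]); print(c["tool_from_camera"])
E
```

```text
t 25.425 now [597.652 141.179 233.337] [-3.141 -0.005  0.119] F [ 0.475 -1.09  -0.581] gap 60.13411675183509 dock [-126.349  -66.48 ]
travel total (present tool) [ 1.3 -0.5  3.3] (after turn) [ 1.3 -0.5  3.3] turn [-0.  -0.3 -0.2]
[[  -0.       0.968    0.252   72.346]
 [   1.       0.       0.       0.369]
 [   0.       0.252   -0.968 -161.288]
 [   0.       0.       0.       1.   ]]
```

View pics/wrist1.png

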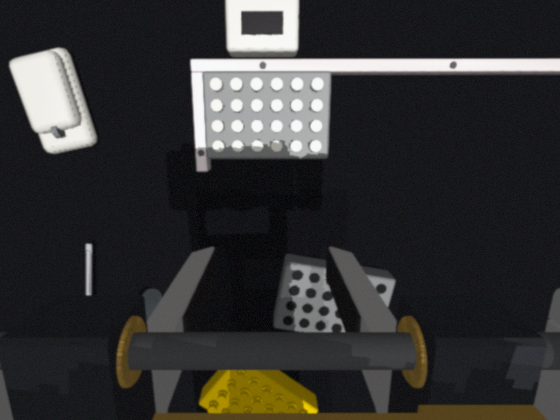

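The wrist view shows the tray seated. Its long side lies along the rail at row 73 and its end along the short rail at column 205, with no visible gap. I'll put numbers on it from depth.

```bash
python3 - <<'E'
from h import *
np.set_printoptions(precision=2,suppress=True)
P=np.load("w1.npz")["P"]; z=P[...,2]; D=np.stack([(P[...,:2]-COR)@ex,(P[...,:2]-COR)@ey],-1)
near=(np.abs(D[...,0]+60)<90)&(np.abs(D[...,1]+64)<110)
t=near&(z>26)&(z<46); t[:60]=0
r=cv2.minAreaRect(P[t][:,:2].astype(np.float32)); print("tray",r,w2d(r[0]),t.sum())
L=P[(z>16)&(z<26)&near&(D[...,0]>-4)&(D[...,1]<-8)&(D[...,1]>-170)]; S=P[(z>16)&(z<26)&near&(D[...,1]>-4)&(D[...,0]<-8)]
for nm,q in(("long",L),("short",S)):
    vx,vy,x0,y0=cv2.fitLine(q[:,:2].astype(np.float32),cv2.DIST_HUBER,0,.01,.01).ravel()
    print(nm,len(q),np.degrees(np.arctan2(vy,vx)),"centre line dock",w2d((x0,y0)))
d=D[t]; print("tray extents dock x",np.percentile(d[:,0],[.5,99.5]),"y",np.percentile(d[:,1],[.5,99.5]))
for n in("top","scene"):
    c=camera(n)
    for k in("empty_tray","vial_a","solvent","cap_jar","mouse","driver"): print(n,k,[w(c,e["at"]).round() for e in tip_of(k,n)[:2]])
E
```

```text
tray ((684.3916625976562, 154.6310577392578), (93.5016098022461, 130.94442749023438), 7.136334419250488) [-38.62 -63.65] 11009
long 2145 -83.80688 centre line dock [  6.98 -89.17]
short 962 7.4014325 centre line dock [-52.23   7.83]
tray extents dock x [-84.97  -0.27] y [-125.41    0.53]
top empty_tray [array([478.,  52.,  -1.])]
top vial_a [array([ 529., -320.,    1.]), array([ 450., -358.,   -2.])]
top solvent [array([ 659., -457.,    3.])]
top cap_jar [array([ 453., -360.,    1.])]
top mouse [array([668., 374.,   0.]), array([ 525., -318.,   -0.])]
top driver []
scene empty_tray [array([483.,  56.,   2.])]
scene vial_a [array([452., 279.,  -1.]), array([ 535., -317.,    1.])]
scene solvent [array([ 654., -453.,    4.])]
scene cap_jar [array([ 455., -358.,    3.])]
scene mouse [array([671., 380.,  -2.])]
scene driver [array([435., 342.,   2.])]
```

```bash
python3 -c "
from cell import manip
print(manip.sign_off())"
```

```text
the job is handed in; nothing more can be done
None
```

I slid the loaded tray 250 mm to the long rail, then about 270 mm along it into the corner of the dock. A second light push against the long rail followed, then I lifted the hand clear and handed the job in at about 25.5 s. No verdict was reported.

**Seating:** Both rails gave a clear stop, with the force rising from about 3 N to 18–33 N and no further motion. The second contact with the long rail came within 0.2 mm of the first. I pushed the tray's end against the short rail only once and did not recheck it after the last push on the long side.

**Final position:** The wrist camera's depth put the gap to each rail at no more than about 1.3 mm and the tray's yaw at 7.1°, against a dock yaw of 6.2–7.4° from the rails. That is at or under 1.7° in the worst case, the 0.03 rad limit, but the rail fit is noisy and no gap shows in the picture.

**Other objects:** The empty tray, solvent bottle, jar, mouse, screwdriver and the vials were all seen within a few millimetres of where they started. In the last check the top camera missed the screwdriver and the left vial, so only the scene camera confirms those two.

**Disagreements:**
- The top and scene cameras differed by 4–8 mm in x throughout, so I relied on contact forces for seating.
- The scene and top rectangle fits of the docked tray were unusable because they merged with the rails.

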